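# Level the record player's stone platform and keep the foot pressed

### The job

The stone platform for the record player stands a little low at the front: take the spirit level from the table, lay it in the middle of the platform pointing straight from front to back, press it down firmly for a moment so that it beds flat, and let go of it. Then grip the black levelling knob at the platform's front edge and turn it until the bubble stands between the vial's two lines. Finish holding on, so that I can tighten the lock ring: stay gripping the knob and pressing it straight down firmly, with about 10 to 15 N, the bubble still between the lines; do not knock or shift the tray and its things or shove the platform out of place.

Things in the scene. Friction and masses are not known exactly. Their poses are not given: they have to be found in the camera images.
- platform: Marble slab 340 (its x, front to back) x 280 (y) x 20 mm on three feet, 5.2 kg, loose on the table. Origin at table height under its middle; top face 55 mm higher. The front is the -x edge, towards the robot, and is found up to 1.6 mm low. Plain feet at x = 140, y = +-110 mm, the levelling foot at x = -140, y = 0.
- knob: Black fluted round knob, 44 mm across, 34 mm tall, upright on the levelling foot's stud at the platform's x = -140, y = 0 mm, its underside about 5 mm above the slab. Origin at the centre of its underside, z along its axis. Turned clockwise seen from above it raises the platform's front; it needs 1.0 to 2.4 rad as found. Turning takes about 0.1 N m; it stays where it is left.
- foot: Levelling foot under the knob, rubber pad 24 mm across; origin at the centre of its underside. Knob, stud and foot form one screw of coarse right-hand thread in the slab, 4 mm per turn, 280 mm ahead of the rear feet: the slope changes about 2.3 mrad per rad of knob. Carries about 27 N with the level on the slab and nobody pressing.
- level: Aluminium spirit level 180 (its x) x 24 (y) x 48 mm (z), 0.35 kg, lying with its flat base down on the table at the left or right of the platform, long side roughly front to back. Origin at the centre of its base; either end may point forwards. The vial lies along x in the middle of the top and is read from above.
- bubble (a joint): Position (m) of the white bubble along the level's own x from the middle of the vial; -0.018 to 0.018. The bubble is 22 mm long, the two black lines stand 28 mm apart, so it is between the lines within +-0.003. It moves to the higher end, 3 mm per mrad of slope, and settles in about 1.5 s.
- tray: Round oak tray, 240 mm across, 20 mm tall, origin at the centre of its underside; stands on the other side of the platform from the level. Leave alone.
- egg_cup: White egg cup, 50 mm across, 62 mm tall, on the tray; origin at the centre of its base. Leave alone.
- stopper: Green glass carafe stopper, 44 mm across, 72 mm tall, standing on the tray; origin at the centre of its base. Leave alone.
- teaspoon: Steel teaspoon, 134 mm long, lying on the tray. Leave alone.
There are look-alikes about, which are no part of the job. There is more than one size of the level; the job needs the smallest.

How it is judged:
By the outcome, as a careful person would: the job done as asked, in the order asked, and still so for the second after the job is handed in, while the arm keeps its last pose, push and grip.
It also fails if it takes over 67 s, if anything falls off the work surface, if the arm or the gripper's body presses on something with over 40 N, if the wrist force passes 120 N, or if a joint passes its speed limit or range.

### The arm

A 6-joint arm with a two-finger parallel gripper is mounted at the origin on the work surface. World frame = base frame: x ahead of the robot, y to its left, z up, the work surface at z = 0. Lengths are in m, angles in rad, forces in N, time in s.
With the tool pointing down it reaches from about 0.35 to 0.85 m from the base axis. Payload 8.1 kg.
Tool frame: the origin (TCP) lies midway between the tips of the shut fingers; the grasp point (between the pads) lies 19 mm behind it; z points along the fingers, x is the direction in which the jaws open and shut, and the axes are right-handed (so a half turn about z gives the same grasp; the last joint's range is limited). The gripper opens to 85 mm and grips with 20 to 120 N. Pads are 22 mm wide; open, the fingers measure 114 mm over their backs; the gripper's body (76 mm by 85 mm) begins 54 mm behind the grasp point. The pads swing forward as they close: fully open they stand 13 mm farther back than shut.
Start: joints at [1.148, 0.13, 1.488, -0, 1.523, -0.085], TCP at [0.199, 0.566, 0.231] pointing down, gripper open.
Joint ranges: [-2.96, 2.96], [-0.89, 2.26], [0.02, 2.5], [-1.34, 4.48], [0, 2.73], [-2.66, 2.66]. Speed limits (rad/s): [2.39, 2.39, 2.79, 3.14, 3.14, 3.14].

### API

Orientations are given as a rotation vector (axis times angle).
In Python, from workcell import robot, eyes gives the robot as it stands.
- The arm moves only by the tool jog_arm, never from a script. Its argument "motion" is a list of rows, each an object of numbers: "tx", "ty", "tz": the shift along the tool's x, y, z in cm; "spin": the turn about the tool's z in rad. In form: [{"tx": .., "ty": .., "tz": .., "spin": ..}, ...]. A call has exactly 5 rows; each row shifts and turns the pose as measured when the row begins, along the tool's axes as they then stand; what a row does not reach is not made up. A row lasts 1/8 s, in which the tool goes at most 62.5 mm and 10.7 degrees, less where a joint would pass 70% of its speed; a pose out of reach is approached as far as the arm can. A call with a gripper value outside its range is refused whole. "jaw" is the finger opening in cm, from 0 to 8.54, set as the call begins (left out, the last holds). The fingers move at their own pace and stop on an object; the grip force is fixed at half the most. Time passes only in rows, so rows that do not move let the fingers close, or fill a call up. It gives the time, the measured TCP pose, the force and the opening at its end, in the units of the state.
- robot.state(): the state, without advancing time (a new reading comes with each control period).
- eyes.camera(name): name is "scene" or "top" or "wrist"; returns the picture (400x640x3 uint8, red, green, blue); there is no depth.
- eyes.camera_params(name): a dict with "fx", "fy", "cx", "cy" (pixels), "distortion" ([k1, k2, p1, p2, k3] as OpenCV has them; the pictures are not rectified), "eye" and "orientation" of the camera in the world. Camera axes: x right, y up, looking along -z (the intrinsics and any distortion apply to the point x, -y, -z); pixel columns grow to the right and rows downward; lengths in m; the calibration is good to about 2 mm. A picture is of the moment at which its call begins: read the wrist's pose just before it. camera_params takes no time and is no camera call; for the wrist camera it gives the pose at the moment of the call.
- robot.job_done(): hands the job in, once; it reports no verdict.
The state is a dict: "time": time; "joint_pos": joint angles; "joint_vel": joint speeds; "joint_torque": joint torques, N m; "tcp_pos": TCP position; "tcp_rot": TCP orientation; "force": force on the tool from outside, world axes, zero at the start; "wrist_torque": the same for the moment, N m; "width": finger opening in m.
Only numpy, scipy, OpenCV 4.12 (cv2) and the standard library are available. Lean on these libraries where they do the work, as an engineer would, in place of code of your own. Each camera call takes 0.05 s, during which the arm holds its last target.

## Working session

There is one attempt and no reset: what is moved stays moved. The work goes in short steps, Python scripts to look and compute and a tool call to move; the robot and the scene stay as the last step left them, time stands still between calls to the robot, and variables do not carry over. Pictures are saved under pics/ and viewed, and the job is handed in when it is done.

Besides the shell and the picture viewer there is one more tool, called after ">>>" as a command line: name --argument value ..., lists and objects as JSON in quotes. jog_arm: Moves the arm, as the interface text tells. Its arguments: {"type":"object","properties":{"motion":{"type":"array","items":{"type":"object","properties":{"tx":{"type":"number"},"ty":{"type":"number"},"tz":{"type":"number"},"spin":{"type":"number"}}}},"jaw":{"type":"number"}},"required":["motion"]}

```bash
ls; mkdir -p pics; python3 - <<'E'
from workcell import robot, eyes
import cv2
s=robot.state();print(s)
for n in ["scene","top","wrist"]:
    p=eyes.camera_params(n);print(n,p)
    cv2.imwrite(f"pics/a_{n}.png",eyes.camera(n)[:,:,::-1])
E
```

```text
pics
{'time': 0.0, 'joint_pos': array([ 1.14760146e+00,  1.31184295e-01,  1.48929851e+00,  1.71980316e-05,
        1.52302069e+00, -8.54154603e-02]), 'joint_vel': array([ 0.00126583, -0.00094969, -0.00061271, -0.00188702,  0.00025698,
       -0.0003246 ]), 'joint_torque': array([ 1.36401818e-04, -5.69403505e+01, -5.00552559e+01, -2.17194947e-04,
        1.53715181e-02, -1.01328048e-04]), 'tcp_pos': array([0.19858373, 0.5655833 , 0.23022008]), 'tcp_rot': array([ 2.5624547 ,  1.81588455, -0.00260096]), 'force': array([ 0.06935397,  1.04844796, -0.57024203]), 'wrist_torque': array([0.01923907, 0.00517919, 0.02266443]), 'width': 0.0855056207709784}
scene {'fx': 371.4116139391576, 'fy': 371.4116139391576, 'cx': 313.1996408676119, 'cy': 199.30492917314075, 'distortion': array([-0.07860047,  0.        ,  0.        ,  0.        ,  0.        ]), 'eye': array([1.02888424, 0.612904  , 0.87124205]), 'orientation': array([0.37074684, 0.99913844, 2.27290086])}
top {'fx': 427.430640515127, 'fy': 427.430640515127, 'cx': 320.539828731402, 'cy': 197.39569505759678, 'distortion': array([-0.09352615,  0.        ,  0.        ,  0.        ,  0.        ]), 'eye': array([ 0.36357885, -0.07570545,  1.60879226]), 'orientation': array([ 0.05165519, -0.04915871, -1.54146755])}
wrist {'fx': 331.3435251267618, 'fy': 331.3435251267618, 'cx': 317.5000075723077, 'cy': 198.36373995942216, 'distortion': array([-0.04074387,  0.        ,  0.        ,  0.        ,  0.        ]), 'eye': array([0.12862277, 0.59022497, 0.37319975]), 'orientation': array([-0.25832847, -0.18040087,  1.22430738])}
```

View pics/a_scene.png

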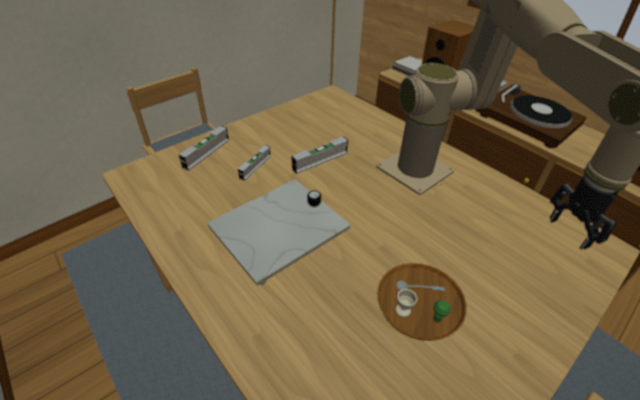

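View pics/a_top.png

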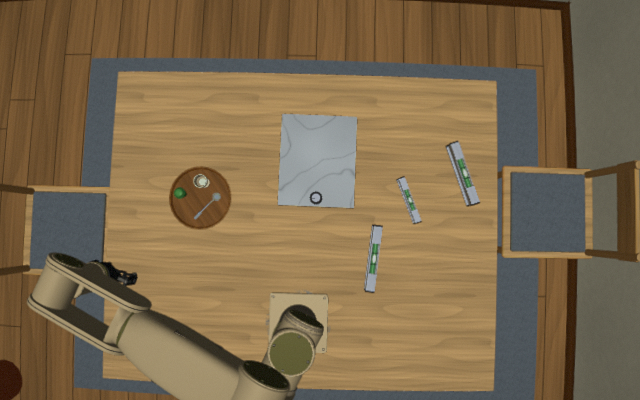

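View pics/a_wrist.png

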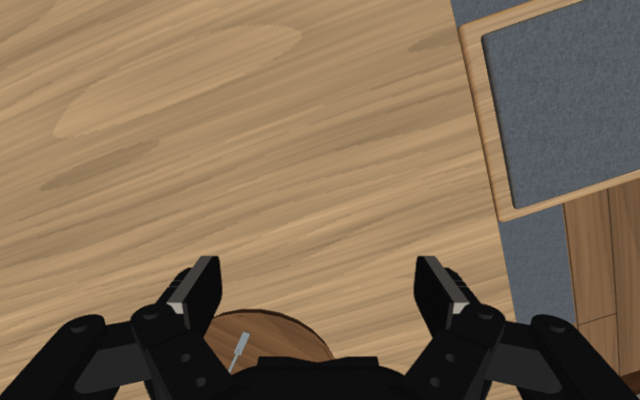

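Three levels appear in the top picture: (409,200) small, (463,174) large, (373,258) large. I choose the one at (409,200) and check it in a crop; the knob is at (316,198).

```bash
cat > h.py <<'E'
import numpy as np, cv2
from scipy.spatial.transform import Rotation as R
def K(p): return np.array([[p['fx'],0,p['cx']],[0,p['fy'],p['cy']],[0,0,1.]])
def px2w(p,uv,z):
    u=cv2.undistortPoints(np.array(uv,float).reshape(-1,1,2),K(p),p['distortion']).reshape(-1,2)
    d=np.c_[u[:,0],-u[:,1],-np.ones(len(u))]
    d=R.from_rotvec(p['orientation']).apply(d); e=np.array(p['eye'])
    t=(np.broadcast_to(z,len(u))-e[2])/d[:,2]
    return e+d*t[:,None]
def w2px(p,X):
    c=R.from_rotvec(p['orientation']).inv().apply(np.atleast_2d(X)-p['eye'])
    c=c*[1,-1,-1]
    return cv2.projectPoints(c,np.zeros(3),np.zeros(3),K(p),p['distortion'])[0].reshape(-1,2)
E
python3 - <<'E'
import cv2
from h import *
from workcell import eyes
im=cv2.imread('pics/a_top.png')
def crop(n,x0,y0,x1,y1,f): cv2.imwrite(n,cv2.resize(im[y0:y1,x0:x1],None,fx=f,fy=f,interpolation=cv2.INTER_CUBIC))
crop('pics/c1.png',385,165,435,235,8)
crop('pics/c2.png',270,105,365,215,5)
p=eyes.camera_params('top')
for l,z in [((400,178),.048),((419,223),.048),((449,142),.05),((474,206),.05),((377,225),.05),((370,292),.05),((316,198),.094)]:
    print(l,px2w(p,[l],z)[0].round(4))
E
```

```text
(400, 178) [ 0.5442 -0.3622  0.048 ]
(419, 223) [ 0.3806 -0.4351  0.048 ]
(449, 142) [ 0.6844 -0.5439  0.05  ]
(474, 206) [ 0.4486 -0.6394  0.05  ]
(377, 225) [ 0.3692 -0.2805  0.05  ]
(370, 292) [ 0.1259 -0.2608  0.05  ]
(316, 198) [ 0.4587 -0.0558  0.094 ]
```

View pics/c1.png

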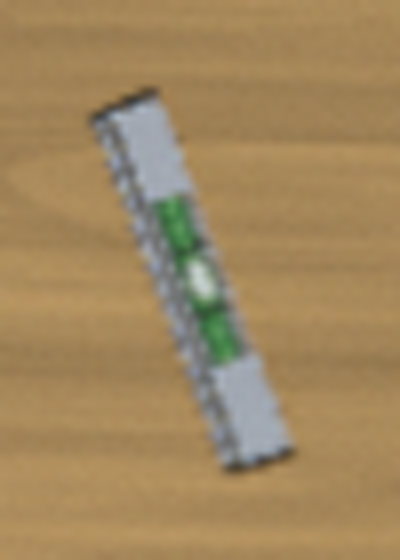

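View pics/c2.png

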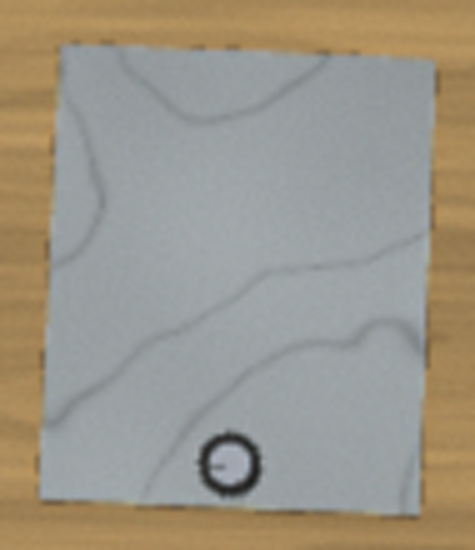

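The crop shows the small level (about 180 mm, green vial in the middle), top face corners at crop (112,115),(157,92),(293,452),(238,468); the slab corners are at (62,45),(436,62),(421,515),(40,498).

```bash
python3 - <<'E'
from h import *
from workcell import eyes
p=eyes.camera_params('top')
f=lambda c,x0,y0,s:[(x0+(a+.5)/s-.5,y0+(b+.5)/s-.5) for a,b in c]
L=px2w(p,f([(112,115),(157,92),(293,452),(238,468)],385,165,8),.048)
print(L.round(4)); c=L.mean(0);d=(L[:2].mean(0)-L[2:].mean(0));print(c,np.linalg.norm(d),np.arctan2(d[1],d[0]))
P=px2w(p,f([(62,45),(436,62),(421,515),(40,498)],270,105,5),.055)
print(P.round(4));c=P.mean(0);d=(P[:2].mean(0)-P[2:].mean(0));print(c,np.linalg.norm(d),np.arctan2(d[1],d[0]));d=P[0]+P[3]-P[1]-P[2];print(np.linalg.norm(d)/2,np.arctan2(-d[0],d[1]))
k=px2w(p,f([(230,465)],270,105,5),.094);print(k)
from workcell import robot
s=robot.state();M=R.from_rotvec(s['tcp_rot']).as_matrix();print(M)
E
```

```text
[[ 0.5405 -0.3569  0.048 ]
 [ 0.5518 -0.3776  0.048 ]
 [ 0.3879 -0.4431  0.048 ]
 [ 0.3799 -0.4178  0.048 ]]
[ 0.46506338 -0.39882874  0.048     ] 0.1741112145289662 0.3712619115832368
[[ 0.7708  0.0799  0.055 ]
 [ 0.7658 -0.1974  0.055 ]
 [ 0.4301 -0.1938  0.055 ]
 [ 0.4345  0.0839  0.055 ]]
[ 0.60027012 -0.05685813  0.055     ] 0.33603107852612824 -0.011107273496644194
0.27756120867709877 -0.01687929161193601
[[ 0.46003997 -0.05436598  0.094     ]]
[[ 3.31383391e-01  9.43496002e-01 -5.84882685e-04]
 [ 9.43495129e-01 -3.31383884e-01 -1.28959657e-03]
 [-1.41054990e-03 -1.24483079e-04 -9.99998997e-01]]
```

```bash
cat >> h.py <<'E'
def rows(s,wps):
    """wps: list of (x,y,z,angle,n) ; prints tool-frame rows, interpolating"""
    from math import pi
    M=R.from_rotvec(s['tcp_rot']).as_matrix(); pos=np.array(s['tcp_pos']); ang=np.arctan2(M[1,0],M[0,0])
    print('pos',pos.round(4),'ang',round(ang,3),'t',round(s['time'],2),'F',np.round(s['force'],1),'w',round(s['width'],4),'j6',round(s['joint_pos'][5],2),'zax',M[:,2].round(4))
    out=[]
    for x,y,z,a,n in wps:
        t=np.array([x,y,z]); dp=(t-pos)/n; da=(a-ang)
        da/=n
        for i in range(n):
            l=M.T@dp*100
            print('  {"tx":%.2f,"ty":%.2f,"tz":%.2f,"spin":%.3f}'%(*l,-da), '!' if np.linalg.norm(l)>6.25 or abs(da)>.187 else '')
            M=M@R.from_rotvec([0,0,-da]).as_matrix()
        pos=t; ang=a
E
python3 - <<'E'
from h import *
from workcell import robot
rows(robot.state(),[(.36,.34,.26,.50,5),(.43,.06,.26,-.35,5),(.465,-.23,.24,-1.2,5),(.465,-.399,.16,-1.2,5)])
E
```

```text
pos [0.1987 0.5657 0.2305] ang 1.233 t 0.15 F [ 0.6  0.7 -0.4] w 0.0855 j6 -0.09 zax [-6.0e-04 -1.3e-03 -1.0e+00]
  {"tx":-3.19,"ty":4.54,"tz":-0.59,"spin":0.147} 
  {"tx":-2.49,"ty":4.96,"tz":-0.59,"spin":0.147} 
  {"tx":-1.74,"ty":5.27,"tz":-0.59,"spin":0.147} 
  {"tx":-0.95,"ty":5.47,"tz":-0.59,"spin":0.147} 
  {"tx":-0.15,"ty":5.55,"tz":-0.59,"spin":0.147} 
  {"tx":-1.46,"ty":5.59,"tz":0.01,"spin":0.170} 
  {"tx":-0.49,"ty":5.75,"tz":0.01,"spin":0.170} 
  {"tx":0.49,"ty":5.75,"tz":0.01,"spin":0.170} 
  {"tx":1.46,"ty":5.59,"tz":0.01,"spin":0.170} 
  {"tx":2.38,"ty":5.26,"tz":0.01,"spin":0.170} 
  {"tx":2.65,"ty":5.21,"tz":0.41,"spin":0.170} 
  {"tx":3.49,"ty":4.68,"tz":0.41,"spin":0.170} 
  {"tx":4.23,"ty":4.03,"tz":0.41,"spin":0.170} 
  {"tx":4.85,"ty":3.25,"tz":0.41,"spin":0.170} 
  {"tx":5.33,"ty":2.39,"tz":0.41,"spin":0.170} 
  {"tx":3.15,"ty":1.22,"tz":1.60,"spin":-0.000} 
  {"tx":3.15,"ty":1.22,"tz":1.60,"spin":-0.000} 
  {"tx":3.15,"ty":1.22,"tz":1.60,"spin":-0.000} 
  {"tx":3.15,"ty":1.22,"tz":1.60,"spin":-0.000} 
  {"tx":3.15,"ty":1.22,"tz":1.60,"spin":-0.000}
```

>>> jog_arm --motion '[{"tx": -3.2, "ty": 4.5, "tz": -0.6, "spin": 0.15}, {"tx": -2.5, "ty": 5.0, "tz": -0.6, "spin": 0.15}, {"tx": -1.7, "ty": 5.3, "tz": -0.6, "spin": 0.15}, {"tx": -1.0, "ty": 5.5, "tz": -0.6, "spin": 0.15}, {"tx": -0.2, "ty": 5.6, "tz": -0.6, "spin": 0.15}]'

```text
time: 0.78
tcp_pos: [0.3581, 0.3318, 0.2583]
tcp_rot: [3.052, 0.727, -0.007]
force: [0.9, 0.2, -0.1]
width: 0.0854
```

>>> jog_arm --motion '[{"tx": -1.5, "ty": 5.6, "tz": 0, "spin": 0.17}, {"tx": -0.5, "ty": 5.8, "tz": 0, "spin": 0.17}, {"tx": 0.5, "ty": 5.8, "tz": 0, "spin": 0.17}, {"tx": 1.5, "ty": 5.6, "tz": 0, "spin": 0.17}, {"tx": 2.4, "ty": 5.3, "tz": 0, "spin": 0.17}]'

```text
time: 1.4
tcp_pos: [0.4173, 0.0381, 0.2594]
tcp_rot: [3.071, -0.639, -0.001]
force: [0.9, 0.2, -1.4]
width: 0.0856
```

```bash
python3 - <<'E'
from h import *
from workcell import robot
rows(robot.state(),[(.465,-.23,.24,-1.2,5),(.465,-.399,.16,-1.2,5)])
E
```

```text
pos [0.4173 0.0381 0.2594] ang -0.411 t 1.4 F [ 0.9  0.2 -1.4] w 0.0856 j6 0.38 zax [-0.0014 -0.0047 -1.    ]
  {"tx":3.01,"ty":4.53,"tz":0.41,"spin":0.158} 
  {"tx":3.69,"ty":4.00,"tz":0.41,"spin":0.158} 
  {"tx":4.27,"ty":3.37,"tz":0.41,"spin":0.158} 
  {"tx":4.75,"ty":2.66,"tz":0.41,"spin":0.158} 
  {"tx":5.11,"ty":1.88,"tz":0.41,"spin":0.158} 
  {"tx":3.14,"ty":1.22,"tz":1.62,"spin":-0.000} 
  {"tx":3.14,"ty":1.22,"tz":1.62,"spin":-0.000} 
  {"tx":3.14,"ty":1.22,"tz":1.62,"spin":-0.000} 
  {"tx":3.14,"ty":1.22,"tz":1.62,"spin":-0.000} 
  {"tx":3.14,"ty":1.22,"tz":1.62,"spin":-0.000}
```

Tracking is good. I continue to above the level.

>>> jog_arm --motion '[{"tx": 3.0, "ty": 4.5, "tz": 0.4, "spin": 0.16}, {"tx": 3.7, "ty": 4.0, "tz": 0.4, "spin": 0.16}, {"tx": 4.3, "ty": 3.4, "tz": 0.4, "spin": 0.16}, {"tx": 4.7, "ty": 2.7, "tz": 0.4, "spin": 0.16}, {"tx": 5.1, "ty": 1.9, "tz": 0.4, "spin": 0.16}]'

```text
time: 2.02
tcp_pos: [0.4597, -0.2403, 0.2402]
tcp_rot: [2.555, -1.823, 0.005]
force: [0.5, 0.6, 1.0]
width: 0.0854
```

>>> jog_arm --motion '[{"tx": 3.1, "ty": 1.2, "tz": 1.5}, {"tx": 3.1, "ty": 1.2, "tz": 1.5}, {"tx": 3.1, "ty": 1.2, "tz": 1.5}, {"tx": 3.1, "ty": 1.2, "tz": 1.5}, {"tx": 3.1, "ty": 1.2, "tz": 1.5}]'

```text
schema error: expected keys tx, ty, tz, spin
```

```bash
python3 - <<'E'
from h import *
from workcell import robot,eyes
rows(robot.state(),[(.465,-.399,.16,-1.2,5)])
p=eyes.camera_params('wrist'); im=eyes.camera('wrist')
import pickle; pickle.dump(p,open('w1.pkl','wb'))
cv2.imwrite('pics/w1.png',im[:,:,::-1])
E
```

```text
pos [ 0.4597 -0.2403  0.2402] ang -1.239 t 2.02 F [0.5 0.6 1. ] w 0.0854 j6 0.66 zax [ 0.001  -0.0045 -1.    ]
  {"tx":3.03,"ty":0.93,"tz":1.62,"spin":-0.008} 
  {"tx":3.02,"ty":0.96,"tz":1.62,"spin":-0.008} 
  {"tx":3.01,"ty":0.98,"tz":1.62,"spin":-0.008} 
  {"tx":3.01,"ty":1.00,"tz":1.62,"spin":-0.008} 
  {"tx":3.00,"ty":1.03,"tz":1.62,"spin":-0.008}
```

View pics/w1.png

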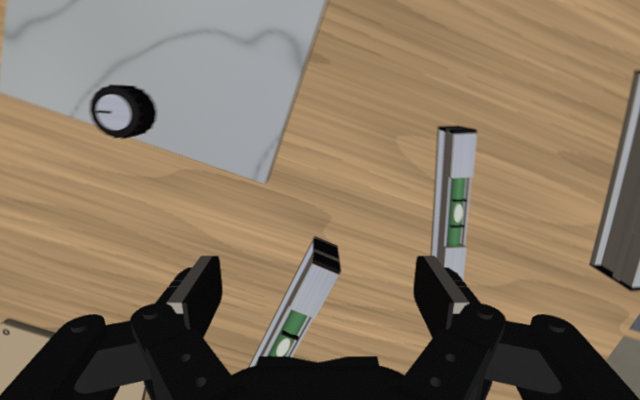

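The wrist picture shows the small level at (455,200), a large one at (300,310) and the knob at (118,110). Moves need all keys; I go on.

>>> jog_arm --motion '[{"tx": 3.0, "ty": 0.9, "tz": 1.6, "spin": -0.01}, {"tx": 3.0, "ty": 1.0, "tz": 1.6, "spin": -0.01}, {"tx": 3.0, "ty": 1.0, "tz": 1.6, "spin": -0.01}, {"tx": 3.0, "ty": 1.0, "tz": 1.6, "spin": -0.01}, {"tx": 3.0, "ty": 1.0, "tz": 1.6, "spin": 0}]'

```text
time: 2.7
tcp_pos: [0.4625, -0.4097, 0.1573]
tcp_rot: [2.578, -1.785, 0.006]
force: [0.1, 0.1, 1.0]
width: 0.0856
```

```bash
python3 - <<'E'
from h import *
from workcell import robot,eyes
rows(robot.state(),[(.465,-.399,.12,-1.2,5)])
p=eyes.camera_params('wrist'); im=eyes.camera('wrist')
print(w2px(p,[[.465,-.399,.048],[.465+.09*np.cos(.371),-.399+.09*np.sin(.371),.048]]))
import pickle; pickle.dump(p,open('w2.pkl','wb'))
cv2.imwrite('pics/w2.png',im[:,:,::-1])
E
```

```text
pos [ 0.4625 -0.4097  0.1573] ang -1.211 t 2.7 F [0.1 0.1 1. ] w 0.0856 j6 0.41 zax [-2.0e-04 -6.8e-03 -1.0e+00]
  {"tx":-0.19,"ty":-0.12,"tz":0.75,"spin":-0.002} 
  {"tx":-0.19,"ty":-0.13,"tz":0.75,"spin":-0.002} 
  {"tx":-0.19,"ty":-0.13,"tz":0.75,"spin":-0.002} 
  {"tx":-0.19,"ty":-0.13,"tz":0.75,"spin":-0.002} 
  {"tx":-0.19,"ty":-0.13,"tz":0.75,"spin":-0.002} 
[[304.58987134 187.34884246]
 [301.86407928  65.43530587]]
```

View pics/w2.png

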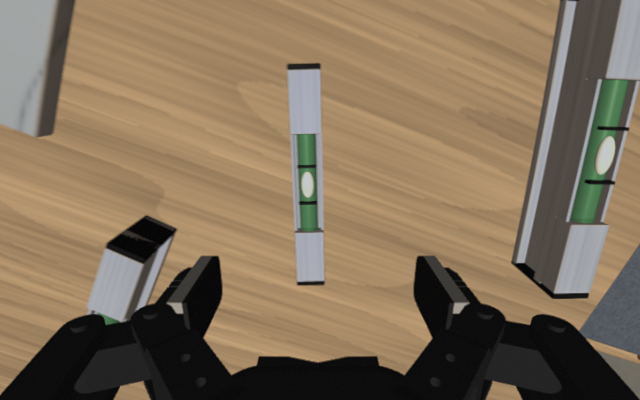

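The level is clear between the fingers: top face corners (288,66),(321,65),(298,283),(324,283).

```bash
python3 - <<'E'
from h import *
from workcell import robot,eyes
import pickle; p=pickle.load(open('w2.pkl','rb'))
L=px2w(p,[(288,66),(321,65),(324,284),(298,284)],.048);print(L.round(4))
c=L.mean(0);d=L[:2].mean(0)-L[2:].mean(0);a=np.arctan2(d[1],d[0]);print(c,np.linalg.norm(d),a, np.linalg.norm(L[0]-L[1]),np.linalg.norm(L[2]-L[3]))
g=a-np.pi/2
v=px2w(p,[(307,185)],.046);print('vial',v)
rows(robot.state(),[(c[0],c[1],.07,g,5),(c[0],c[1],.016,g,5)])
E
```

```text
[[ 0.5451 -0.3573  0.048 ]
 [ 0.554  -0.379   0.048 ]
 [ 0.3893 -0.4444  0.048 ]
 [ 0.3815 -0.4233  0.048 ]]
[ 0.46744599 -0.40098377  0.048     ] 0.1767756531799266 0.3807593941644757 0.02352208735678337 0.022541527955377956
vial [[ 0.4669479  -0.40025711  0.046     ]]
pos [ 0.4609 -0.4123  0.1543] ang -1.213 t 2.75 F [-4.6  0.7 -1.5] w 0.0852 j6 0.41 zax [-0.0028 -0.0064 -1.    ]
  {"tx":-0.17,"ty":-0.21,"tz":1.68,"spin":-0.005} 
  {"tx":-0.17,"ty":-0.21,"tz":1.68,"spin":-0.005} 
  {"tx":-0.17,"ty":-0.21,"tz":1.68,"spin":-0.005} 
  {"tx":-0.17,"ty":-0.21,"tz":1.68,"spin":-0.005} 
  {"tx":-0.17,"ty":-0.21,"tz":1.68,"spin":-0.005} 
  {"tx":-0.01,"ty":-0.01,"tz":1.08,"spin":-0.000} 
  {"tx":-0.01,"ty":-0.01,"tz":1.08,"spin":-0.000} 
  {"tx":-0.01,"ty":-0.01,"tz":1.08,"spin":-0.000} 
  {"tx":-0.01,"ty":-0.01,"tz":1.08,"spin":-0.000} 
  {"tx":-0.01,"ty":-0.01,"tz":1.08,"spin":-0.000}
```

>>> jog_arm --motion '[{"tx": -0.2, "ty": -0.2, "tz": 1.7, "spin": -0.01}, {"tx": -0.2, "ty": -0.2, "tz": 1.7, "spin": 0}, {"tx": -0.2, "ty": -0.2, "tz": 1.7, "spin": 0}, {"tx": -0.2, "ty": -0.2, "tz": 1.7, "spin": 0}, {"tx": -0.2, "ty": -0.2, "tz": 1.5, "spin": 0}]'

```text
time: 3.38
tcp_pos: [0.4667, -0.3971, 0.0653]
tcp_rot: [2.587, -1.772, 0.0]
force: [0.4, -0.5, 0.6]
width: 0.0853
```

```bash
python3 - <<'E'
from h import *
from workcell import robot
rows(robot.state(),[(.4673,-.4008,.016,-1.19,5)])
E
```

```text
pos [ 0.4667 -0.3971  0.0653] ang -1.201 t 3.38 F [ 0.4 -0.5  0.6] w 0.0853 j6 0.42 zax [-0.0034 -0.0051 -1.    ]
  {"tx":0.07,"ty":0.01,"tz":0.99,"spin":-0.002} 
  {"tx":0.07,"ty":0.01,"tz":0.99,"spin":-0.002} 
  {"tx":0.07,"ty":0.01,"tz":0.99,"spin":-0.002} 
  {"tx":0.07,"ty":0.01,"tz":0.99,"spin":-0.002} 
  {"tx":0.07,"ty":0.01,"tz":0.99,"spin":-0.002}
```

>>> jog_arm --motion '[{"tx": 0.1, "ty": 0, "tz": 1.1, "spin": -0.01}, {"tx": 0.1, "ty": 0, "tz": 1.0, "spin": 0}, {"tx": 0.1, "ty": 0, "tz": 1.0, "spin": 0}, {"tx": 0.1, "ty": 0, "tz": 1.0, "spin": 0}, {"tx": 0, "ty": 0, "tz": 0.6, "spin": 0}]'

```text
time: 4.0
tcp_pos: [0.4683, -0.4012, 0.0149]
tcp_rot: [2.597, -1.757, 0.0]
force: [0.3, 0.5, -0.2]
width: 0.0853
```

>>> jog_arm --motion '[{"tx": 0, "ty": 0, "tz": 0, "spin": 0}, {"tx": 0, "ty": 0, "tz": 0, "spin": 0}, {"tx": 0, "ty": 0, "tz": 0, "spin": 0}, {"tx": 0, "ty": 0, "tz": 0, "spin": 0}, {"tx": 0, "ty": 0, "tz": 0, "spin": 0}]' --jaw 0

```text
time: 4.62
tcp_pos: [0.4685, -0.4014, 0.0154]
tcp_rot: [2.596, -1.758, 0.001]
force: [0.1, 0.6, -4.3]
width: 0.0235
```

>>> jog_arm --motion '[{"tx": 0, "ty": 0, "tz": 0, "spin": 0}, {"tx": 0, "ty": 0, "tz": 0, "spin": 0}, {"tx": 0, "ty": 0, "tz": 0, "spin": 0}, {"tx": 0, "ty": 0, "tz": 0, "spin": 0}, {"tx": 0, "ty": 0, "tz": 0, "spin": 0}]'

```text
time: 5.25
tcp_pos: [0.4685, -0.4014, 0.0154]
tcp_rot: [2.596, -1.757, 0.001]
force: [1.5, -1.3, -0.0]
width: 0.023
```

```bash
python3 - <<'E'
from h import *
from workcell import robot
rows(robot.state(),[])
E
```

```text
pos [ 0.4685 -0.4014  0.0154] ang -1.19 t 5.25 F [ 1.5 -1.3 -0. ] w 0.023 j6 0.4 zax [-0.0028 -0.0057 -1.    ]
```

```bash
python3 - <<'E'
from h import *
from workcell import robot
rows(robot.state(),[(.47,-.39,.18,-1.19,5),(.56,-.2,.18,-1.4,5)])
E
```

```text
pos [ 0.4685 -0.4014  0.0154] ang -1.19 t 5.25 F [ 1.5 -1.3 -0. ] w 0.023 j6 0.4 zax [-0.0028 -0.0057 -1.    ]
  {"tx":-0.19,"ty":-0.10,"tz":-3.29,"spin":-0.000} 
  {"tx":-0.19,"ty":-0.10,"tz":-3.29,"spin":-0.000} 
  {"tx":-0.19,"ty":-0.10,"tz":-3.29,"spin":-0.000} 
  {"tx":-0.19,"ty":-0.10,"tz":-3.29,"spin":-0.000} 
  {"tx":-0.19,"ty":-0.10,"tz":-3.29,"spin":-0.000} 
  {"tx":-2.86,"ty":-3.08,"tz":-0.03,"spin":0.042} 
  {"tx":-2.99,"ty":-2.96,"tz":-0.03,"spin":0.042} 
  {"tx":-3.11,"ty":-2.83,"tz":-0.03,"spin":0.042} 
  {"tx":-3.22,"ty":-2.70,"tz":-0.03,"spin":0.042} 
  {"tx":-3.33,"ty":-2.56,"tz":-0.03,"spin":0.042}
```

>>> jog_arm --motion '[{"tx": -0.1, "ty": 0, "tz": -2.0, "spin": 0}, {"tx": -0.1, "ty": 0, "tz": -3.4, "spin": 0}, {"tx": -0.1, "ty": 0, "tz": -3.6, "spin": 0}, {"tx": -0.1, "ty": 0, "tz": -3.6, "spin": 0}, {"tx": -0.1, "ty": 0, "tz": -3.6, "spin": 0}]'

```text
time: 5.88
tcp_pos: [0.4646, -0.3932, 0.1818]
tcp_rot: [2.598, -1.758, -0.011]
force: [0.2, -0.0, -3.1]
width: 0.0233
```

```bash
python3 - <<'E'
from h import *
from workcell import robot
rows(robot.state(),[(.56,-.2,.18,-1.4,5)])
E
```

```text
pos [ 0.4646 -0.3932  0.1818] ang -1.19 t 5.88 F [ 0.2 -0.  -3.1] w 0.0233 j6 0.41 zax [-8.6e-03  1.0e-04 -1.0e+00]
  {"tx":-2.88,"ty":-3.21,"tz":0.02,"spin":0.042} 
  {"tx":-3.01,"ty":-3.08,"tz":0.02,"spin":0.042} 
  {"tx":-3.14,"ty":-2.95,"tz":0.02,"spin":0.042} 
  {"tx":-3.26,"ty":-2.82,"tz":0.02,"spin":0.042} 
  {"tx":-3.37,"ty":-2.68,"tz":0.02,"spin":0.042}
```

>>> jog_arm --motion '[{"tx": -2.9, "ty": -3.2, "tz": 0, "spin": 0.04}, {"tx": -3.0, "ty": -3.1, "tz": 0, "spin": 0.04}, {"tx": -3.1, "ty": -3.0, "tz": 0, "spin": 0.04}, {"tx": -3.3, "ty": -2.8, "tz": 0, "spin": 0.04}, {"tx": -3.4, "ty": -2.7, "tz": 0, "spin": 0.04}]'

```text
time: 6.5
tcp_pos: [0.5638, -0.199, 0.1937]
tcp_rot: [2.396, -2.023, 0.014]
force: [0.1, 0.1, -3.6]
width: 0.023
```

```bash
python3 - <<'E'
from h import *
from workcell import robot,eyes
rows(robot.state(),[(.60,-.058,.18,-1.585,5)])
E
```

```text
pos [ 0.5638 -0.199   0.1937] ang -1.402 t 6.5 F [ 0.1  0.1 -3.6] w 0.023 j6 0.98 zax [ 0.0031 -0.0097 -0.9999]
  {"tx":-2.66,"ty":-1.19,"tz":0.25,"spin":0.037} 
  {"tx":-2.70,"ty":-1.09,"tz":0.25,"spin":0.037} 
  {"tx":-2.74,"ty":-0.99,"tz":0.25,"spin":0.037} 
  {"tx":-2.77,"ty":-0.89,"tz":0.25,"spin":0.037} 
  {"tx":-2.81,"ty":-0.79,"tz":0.25,"spin":0.037}
```

>>> jog_arm --motion '[{"tx": -2.7, "ty": -1.2, "tz": 0.3, "spin": 0.04}, {"tx": -2.7, "ty": -1.1, "tz": 0.3, "spin": 0.04}, {"tx": -2.7, "ty": -1.0, "tz": 0.3, "spin": 0.04}, {"tx": -2.8, "ty": -0.9, "tz": 0.3, "spin": 0.04}, {"tx": -2.8, "ty": -0.8, "tz": 0.3, "spin": 0.03}]'

```text
time: 7.12
tcp_pos: [0.6034, -0.0516, 0.1844]
tcp_rot: [2.191, -2.249, 0.021]
force: [0.4, -0.5, -3.3]
width: 0.0229
```

```bash
python3 - <<'E'
from h import *
from workcell import robot,eyes
import pickle
rows(robot.state(),[(.60,-.058,.10,-1.585,5)])
im={};pp={}
for n in ('wrist','top','scene'):
    p=eyes.camera_params(n);cv2.imwrite(f'pics/d_{n}.png',eyes.camera(n)[:,:,::-1]);pp[n]=p
pickle.dump(pp,open('d.pkl','wb'))
t=cv2.imread('pics/d_scene.png');cv2.imwrite('pics/d_sc.png',cv2.resize(t[130:310,190:390],None,fx=4,fy=3.3333,interpolation=cv2.INTER_CUBIC))
E
```

```text
pos [ 0.6034 -0.0516  0.1844] ang -1.597 t 7.12 F [ 0.4 -0.5 -3.3] w 0.0229 j6 1.43 zax [ 0.0084 -0.0109 -0.9999]
  {"tx":0.11,"ty":0.08,"tz":1.69,"spin":-0.002} 
  {"tx":0.11,"ty":0.08,"tz":1.69,"spin":-0.002} 
  {"tx":0.11,"ty":0.08,"tz":1.69,"spin":-0.002} 
  {"tx":0.11,"ty":0.08,"tz":1.69,"spin":-0.002} 
  {"tx":0.11,"ty":0.08,"tz":1.69,"spin":-0.002}
```

View pics/d_wrist.png

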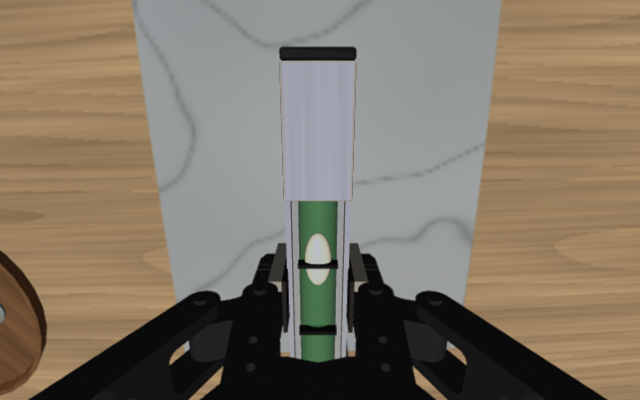

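View pics/d_scene.png

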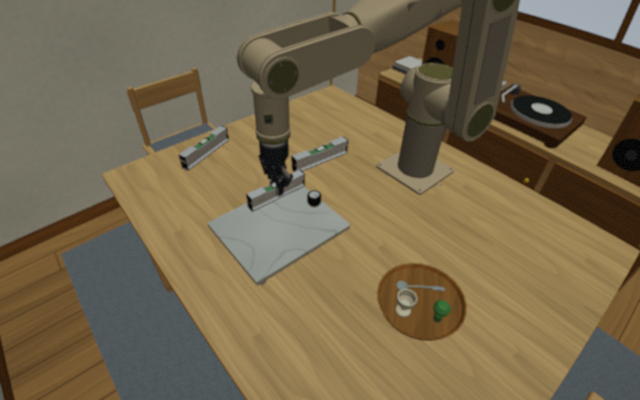

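The wrist picture shows the level centred between the jaws over the slab (level centre line at column 317, slab edges from (135,0) and (500,0) downward). I refine the slab pose from its mask in the first top picture.

```bash
python3 - <<'E'
from h import *
import pickle
pp=pickle.load(open('d.pkl','rb'))
im=cv2.imread('pics/a_top.png'); p=pp['top']
hsv=cv2.cvtColor(im,cv2.COLOR_BGR2HSV)
m=((hsv[:,:,1]<60)&(hsv[:,:,2]>110)).astype(np.uint8)*255
m=cv2.morphologyEx(m,cv2.MORPH_CLOSE,np.ones((7,7)))
n,l,st,c=cv2.connectedComponentsWithStats(m); i=l[150,318]; print(st[i])
mm=(l==i).astype(np.uint8)
cn=max(cv2.findContours(mm,0,cv2.CHAIN_APPROX_NONE)[0],key=cv2.contourArea).reshape(-1,2)
w=px2w(p,cn,.055)[:,:2]
r=cv2.minAreaRect((w*1000).astype(np.float32));print(r)
# line fits per side in the wrist image
im=cv2.imread('pics/d_wrist.png');hsv=cv2.cvtColor(im,cv2.COLOR_BGR2HSV);p=pp['wrist']
Lp,Rp=[],[]
for v in range(5,225,3):
    s=hsv[v,:,1]<50
    s=np.convolve(s,np.ones(5)/5,'same')>.5
    a=[u for u in range(100,270) if s[u:u+12].all()]; b=[u for u in range(540,370,-1) if s[u-12:u].all()]
    if a and b: Lp.append((a[0],v));Rp.append((b[0],v))
A=px2w(p,Lp,.055);B=px2w(p,Rp,.055)
for q in(A,B):
    f=np.polyfit(q[:,0],q[:,1],1);print(f,np.std(q[:,1]-np.polyval(f,q[:,0])),np.polyval(f,.6))
# level front end edges
E
```

```text
[ 278  114   79   94 6907]
((601.0827026367188, -55.532135009765625), (277.69183349609375, 338.5113220214844), 89.35063171386719)
[-0.01009158  0.08895067] 0.00024147723739840443 0.08289572096977625
[-0.01435154 -0.18500682] 0.00023861084008103907 -0.19361774367538803
```

```bash
python3 - <<'E'
from h import *
from workcell import robot
rows(robot.state(),[(.602,-.0555,.082,-1.583,5)])
E
```

```text
pos [ 0.6034 -0.0511  0.1841] ang -1.593 t 7.28 F [ 0.4 -0.4 -3.6] w 0.0233 j6 1.43 zax [ 0.0081 -0.0106 -0.9999]
  {"tx":0.07,"ty":0.04,"tz":2.04,"spin":-0.002} 
  {"tx":0.07,"ty":0.04,"tz":2.04,"spin":-0.002} 
  {"tx":0.07,"ty":0.04,"tz":2.04,"spin":-0.002} 
  {"tx":0.07,"ty":0.04,"tz":2.04,"spin":-0.002} 
  {"tx":0.07,"ty":0.04,"tz":2.04,"spin":-0.002}
```

>>> jog_arm --motion '[{"tx": 0.1, "ty": 0, "tz": 2.0, "spin": -0.01}, {"tx": 0.1, "ty": 0, "tz": 2.0, "spin": 0}, {"tx": 0.1, "ty": 0, "tz": 2.0, "spin": 0}, {"tx": 0.1, "ty": 0, "tz": 2.0, "spin": 0}, {"tx": 0, "ty": 0, "tz": 1.8, "spin": 0}]'

```text
time: 7.9
tcp_pos: [0.6024, -0.0603, 0.0798]
tcp_rot: [2.203, -2.236, 0.021]
force: [-0.3, 0.1, -3.9]
width: 0.0233
```

```bash
python3 - <<'E'
from h import *
from workcell import robot
rows(robot.state(),[(.602,-.0555,.070,-1.583,5)])
E
```

```text
pos [ 0.6024 -0.0603  0.0798] ang -1.586 t 7.9 F [-0.3  0.1 -3.9] w 0.0233 j6 1.41 zax [ 0.0071 -0.0116 -0.9999]
  {"tx":-0.10,"ty":0.01,"tz":0.20,"spin":-0.001} 
  {"tx":-0.10,"ty":0.01,"tz":0.20,"spin":-0.001} 
  {"tx":-0.10,"ty":0.01,"tz":0.20,"spin":-0.001} 
  {"tx":-0.10,"ty":0.01,"tz":0.20,"spin":-0.001} 
  {"tx":-0.10,"ty":0.01,"tz":0.20,"spin":-0.001}
```

>>> jog_arm --motion '[{"tx": -0.2, "ty": 0, "tz": 0.2, "spin": 0}, {"tx": -0.2, "ty": 0, "tz": 0.2, "spin": 0}, {"tx": -0.1, "ty": 0, "tz": 0.2, "spin": 0}, {"tx": 0, "ty": 0, "tz": 0.15, "spin": 0}, {"tx": 0, "ty": 0, "tz": 0.1, "spin": 0}]'

```text
time: 8.52
tcp_pos: [0.6021, -0.0556, 0.0701]
tcp_rot: [2.201, -2.236, 0.019]
force: [-1.1, 0.4, -0.7]
width: 0.0233
```

>>> jog_arm --motion '[{"tx": 0, "ty": 0, "tz": 0.1, "spin": 0}, {"tx": 0, "ty": 0, "tz": 0.1, "spin": 0}, {"tx": 0, "ty": 0, "tz": 0.1, "spin": 0}, {"tx": 0, "ty": 0, "tz": 0.1, "spin": 0}, {"tx": 0, "ty": 0, "tz": 0.1, "spin": 0}]'

```text
time: 9.15
tcp_pos: [0.6022, -0.0555, 0.0698]
tcp_rot: [2.201, -2.236, 0.019]
force: [-6.0, 1.1, 5.5]
width: 0.0228
```

>>> jog_arm --motion '[{"tx": 0, "ty": 0.05, "tz": 0.2, "spin": 0}, {"tx": 0, "ty": 0.05, "tz": 0.3, "spin": 0}, {"tx": 0, "ty": 0.05, "tz": 0.3, "spin": 0}, {"tx": 0, "ty": 0.05, "tz": 0.3, "spin": 0}, {"tx": 0, "ty": 0.05, "tz": 0.3, "spin": 0}]'

```text
time: 9.78
tcp_pos: [0.6023, -0.0556, 0.0697]
tcp_rot: [2.204, -2.238, 0.025]
force: [-12.4, 2.2, 19.4]
width: 0.0232
```

>>> jog_arm --motion '[{"tx": 0, "ty": 0.15, "tz": 0.35, "spin": 0}, {"tx": 0, "ty": 0.15, "tz": 0.35, "spin": 0}, {"tx": 0, "ty": 0.15, "tz": 0.35, "spin": 0}, {"tx": 0, "ty": 0.15, "tz": 0.35, "spin": 0}, {"tx": 0, "ty": 0.15, "tz": 0.35, "spin": 0}]'

```text
time: 10.4
tcp_pos: [0.6027, -0.0556, 0.0695]
tcp_rot: [-2.197, 2.23, -0.045]
force: [-9.6, 1.6, 18.7]
width: 0.0229
```

```bash
python3 - <<'E'
from h import *
from workcell import robot
rows(robot.state(),[]);print(robot.state()['wrist_torque'])
E
```

```text
pos [ 0.6027 -0.0556  0.0695] ang -1.586 t 10.4 F [-9.6  1.6 18.7] w 0.0229 j6 1.42 zax [ 0.0279 -0.0129 -0.9995]
[ 0.62979355  1.93551751 -0.03716744]
```

>>> jog_arm --motion '[{"tx": 0, "ty": -0.1, "tz": 0.2, "spin": 0}, {"tx": 0, "ty": -0.1, "tz": 0.15, "spin": 0}, {"tx": 0, "ty": -0.1, "tz": 0.1, "spin": 0}, {"tx": 0, "ty": -0.05, "tz": 0, "spin": 0}, {"tx": 0, "ty": 0, "tz": 0, "spin": 0}]'

```text
time: 11.02
tcp_pos: [0.6059, -0.056, 0.0701]
tcp_rot: [-2.198, 2.231, -0.045]
force: [-0.8, -1.5, -1.0]
width: 0.0233
```

```bash
python3 - <<'E'
from h import *
from workcell import robot
rows(robot.state(),[]);print(robot.state()['wrist_torque'])
E
```

```text
pos [ 0.6059 -0.056   0.0701] ang -1.586 t 11.03 F [-0.8 -1.5 -1. ] w 0.0233 j6 1.42 zax [ 0.0273 -0.0134 -0.9995]
[ 0.01512624  0.26569536 -0.01967351]
```

```bash
cat >> h.py <<'E'
def slabpose(im,p):
    hsv=cv2.cvtColor(im,cv2.COLOR_BGR2HSV)
    m=((hsv[:,:,1]<60)&(hsv[:,:,2]>110)).astype(np.uint8)
    # front-right corner region edges: use outer boundary columns/rows
    out={}
    T=px2w(p,[(0,0)],.055)
    # rear edge
    pts=[]
    for u in range(284,352,2):
        col=hsv[95:135,u,1].astype(float); g=np.convolve(col,[1,1,0,-1,-1],'valid'); i=g.argmin() 
        pts.append((u,95+2+i))
    return m,pts
E
python3 - <<'E'
from h import *
from workcell import robot,eyes
p=eyes.camera_params('top')
im=eyes.camera('top')[:,:,::-1]
cv2.imwrite('pics/e_top.png',im)
cv2.imwrite('pics/e_topc.png',cv2.resize(im[105:215,270:380],None,fx=5,fy=5,interpolation=cv2.INTER_CUBIC))
a=cv2.imread('pics/a_top.png')
# shift by phase correlation on the lower-left slab strip (left edge+front-left corner) 
for nm,(y0,y1,x0,x1) in {'fl':(170,215,270,305),'rear':(105,135,272,300)}.items():
    A=cv2.cvtColor(a[y0:y1,x0:x1],6).astype(np.float32);B=cv2.cvtColor(np.ascontiguousarray(im[y0:y1,x0:x1]),6).astype(np.float32)
    print(nm,cv2.phaseCorrelate(A,B,cv2.createHanningWindow((x1-x0,y1-y0),cv2.CV_32F)))
E
```

```text
fl ((2.3891097445315523, 0.4077941671674594), 0.20364824342138974)
rear ((-0.5426899646897727, 0.04135001715612496), 0.763215612967809)
```

View pics/e_topc.png

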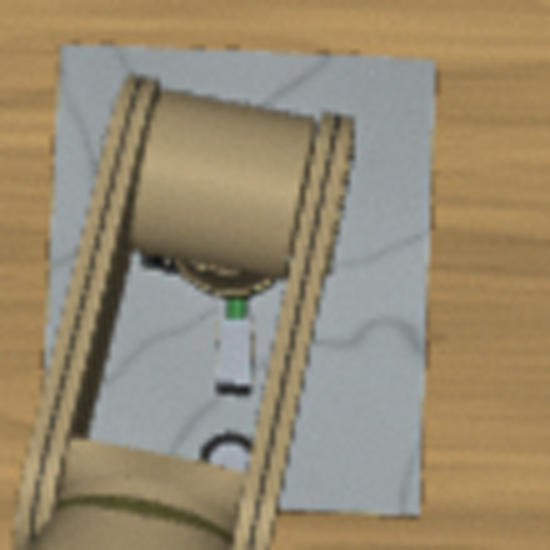

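The slab corners (62,45),(436,62),(421,515) are unchanged, so the platform has not moved; the level's front end is at crop (233,389), beside the knob at (228,450).

```bash
python3 - <<'E'
from h import *
from workcell import eyes
p=eyes.camera_params('top')
print(px2w(p,[(270+(233+.5)/5-.5,105+(y+.5)/5-.5) for y in (382,386,393)],.103))
E
```

```text
[[ 0.51837869 -0.05487581  0.103     ]
 [ 0.51553498 -0.05495971  0.103     ]
 [ 0.51056042 -0.05510645  0.103     ]]
```

>>> jog_arm --motion '[{"tx": 0, "ty": 0, "tz": 0, "spin": 0}, {"tx": 0, "ty": 0, "tz": 0, "spin": 0}, {"tx": 0, "ty": 0, "tz": 0, "spin": 0}, {"tx": 0, "ty": 0, "tz": 0, "spin": 0}, {"tx": 0, "ty": 0, "tz": 0, "spin": 0}]' --jaw 6.0

```text
time: 11.7
tcp_pos: [0.6076, -0.0562, 0.0712]
tcp_rot: [-2.196, 2.229, -0.05]
force: [0.6, -0.1, -0.8]
width: 0.0598
```

>>> jog_arm --motion '[{"tx": 0, "ty": 0, "tz": -1.0, "spin": 0}, {"tx": 0, "ty": 0, "tz": -2.5, "spin": 0}, {"tx": 0, "ty": 0, "tz": -3.5, "spin": 0}, {"tx": 0, "ty": 0, "tz": -3.5, "spin": 0}, {"tx": 0, "ty": 0, "tz": -2.0, "spin": 0}]'

```text
time: 12.32
tcp_pos: [0.6023, -0.0542, 0.2002]
tcp_rot: [-2.197, 2.23, -0.046]
force: [0.5, 0.9, 0.8]
width: 0.0599
```

```bash
python3 - <<'E'
from h import *
from workcell import robot,eyes
import pickle
rows(robot.state(),[])
p=eyes.camera_params('wrist');cv2.imwrite('pics/f_wrist.png',eyes.camera('wrist')[:,:,::-1]);pickle.dump(p,open('f.pkl','wb'))
E
```

```text
pos [ 0.6023 -0.0542  0.2002] ang -1.586 t 12.32 F [0.5 0.9 0.8] w 0.0599 j6 1.42 zax [ 0.0279 -0.0134 -0.9995]
```

View pics/f_wrist.png

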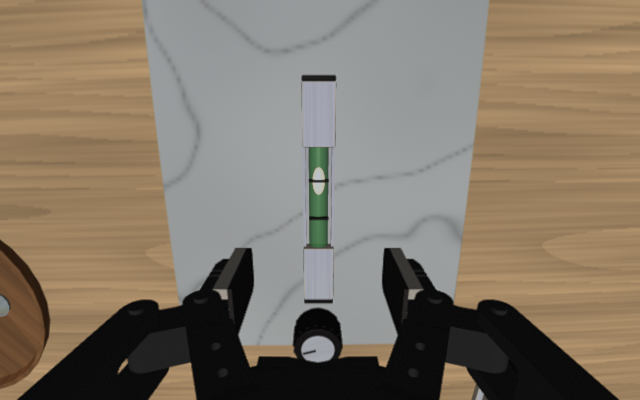

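The level lies mid-slab; bubble at (318,181) at the rear line (lines at rows 180 and 217), so it is about 13 mm to the rear, meaning about 1.9 rad of clockwise turning. The knob top is at (318,348).

```bash
python3 - <<'E'
from h import *
from workcell import robot
import pickle
p=pickle.load(open('f.pkl','rb'))
L=px2w(p,[(302,78),(336,77),(333,302),(304.5,302)],.1025);c=L.mean(0);d=L[0]+L[1]-L[2]-L[3];print('level',c,np.linalg.norm(d)/2,np.arctan2(d[1],d[0]))
print('knob',px2w(p,[(318,348),(299,348),(337,348)],.0935))
print('lines,bubble',px2w(p,[(318,180.5),(318,217.5),(318,181)],.101)[:,0])
rows(robot.state(),[(.462,-.0545,.17,-.5,6)])
E
cat > /dev/null <<'E'
E
python3 -c "
import cv2;im=cv2.imread('pics/f_wrist.png');cv2.imwrite('pics/f_c.png',cv2.resize(im[140:390,250:390],None,fx=3,fy=2.4,interpolation=2))"
```

```text
level [ 0.60464306 -0.05693336  0.1025    ] 0.17663595189036788 -0.014644229268915395
knob [[ 0.46270071 -0.05437578  0.0935    ]
 [ 0.46312482 -0.0371443   0.0935    ]
 [ 0.46223073 -0.07163867  0.0935    ]]
lines,bubble [0.61955225 0.5901977  0.61916731]
pos [ 0.6035 -0.0543  0.2032] ang -1.586 t 12.38 F [ 0.6 -0.2  2.8] w 0.0601 j6 1.42 zax [ 0.0316 -0.014  -0.9994]
  {"tx":0.03,"ty":2.37,"tz":0.48,"spin":-0.181} 
  {"tx":-0.40,"ty":2.34,"tz":0.48,"spin":-0.181} 
  {"tx":-0.81,"ty":2.23,"tz":0.48,"spin":-0.181} 
  {"tx":-1.20,"ty":2.05,"tz":0.48,"spin":-0.181} 
  {"tx":-1.55,"ty":1.80,"tz":0.48,"spin":-0.181} 
  {"tx":-1.85,"ty":1.49,"tz":0.48,"spin":-0.181}
```

View pics/f_c.png

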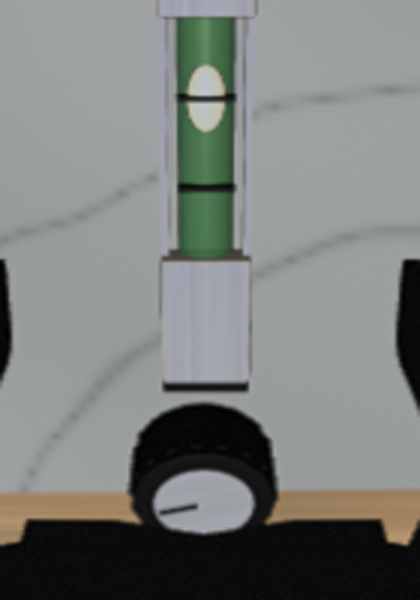

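>>> jog_arm --motion '[{"tx": 0, "ty": 2.4, "tz": 0.3, "spin": -0.18}, {"tx": -0.4, "ty": 2.4, "tz": 0.3, "spin": -0.18}, {"tx": -0.8, "ty": 2.2, "tz": 0.3, "spin": -0.18}, {"tx": -1.2, "ty": 2.1, "tz": 0.3, "spin": -0.18}, {"tx": -1.6, "ty": 1.8, "tz": 0.3, "spin": -0.18}]' --jaw 5.8

```text
time: 13.0
tcp_pos: [0.4827, -0.0551, 0.1857]
tcp_rot: [2.97, -1.014, 0.062]
force: [-0.2, -0.4, 0.8]
width: 0.0576
```

```bash
python3 - <<'E'
from h import *
from workcell import robot
rows(robot.state(),[(.462,-.0545,.15,-.5,5)])
E
```

```text
pos [ 0.4827 -0.0551  0.1857] ang -0.658 t 13.0 F [-0.2 -0.4  0.8] w 0.0576 j6 0.44 zax [ 0.0364 -0.0149 -0.9992]
  {"tx":-0.36,"ty":0.25,"tz":0.70,"spin":-0.032} 
  {"tx":-0.37,"ty":0.24,"tz":0.70,"spin":-0.032} 
  {"tx":-0.38,"ty":0.23,"tz":0.70,"spin":-0.032} 
  {"tx":-0.38,"ty":0.22,"tz":0.70,"spin":-0.032} 
  {"tx":-0.39,"ty":0.20,"tz":0.70,"spin":-0.032}
```

>>> jog_arm --motion '[{"tx": -0.4, "ty": 0.3, "tz": 0.7, "spin": -0.03}, {"tx": -0.4, "ty": 0.3, "tz": 0.7, "spin": -0.03}, {"tx": -0.4, "ty": 0.2, "tz": 0.7, "spin": -0.03}, {"tx": -0.4, "ty": 0.2, "tz": 0.7, "spin": -0.03}, {"tx": -0.3, "ty": 0.2, "tz": 0.6, "spin": -0.03}]'

```text
time: 13.62
tcp_pos: [0.4596, -0.0547, 0.1492]
tcp_rot: [3.039, -0.773, 0.062]
force: [-0.3, -0.2, -0.3]
width: 0.0583
```

```bash
python3 - <<'E'
from h import *
from workcell import robot,eyes
import pickle
p=eyes.camera_params('wrist');cv2.imwrite('pics/g_wrist.png',eyes.camera('wrist')[:,:,::-1]);pickle.dump(p,open('g.pkl','wb'))
rows(robot.state(),[(.462,-.0545,.10,-.5,5)])
E
```

```text
pos [ 0.4587 -0.0546  0.1482] ang -0.497 t 13.68 F [-0.5 -0.2 -0.7] w 0.0577 j6 0.27 zax [ 0.0355 -0.0148 -0.9993]
  {"tx":0.02,"ty":-0.03,"tz":0.97,"spin":0.001} 
  {"tx":0.02,"ty":-0.03,"tz":0.97,"spin":0.001} 
  {"tx":0.02,"ty":-0.03,"tz":0.97,"spin":0.001} 
  {"tx":0.02,"ty":-0.03,"tz":0.97,"spin":0.001} 
  {"tx":0.02,"ty":-0.03,"tz":0.97,"spin":0.001}
```

View pics/g_wrist.png

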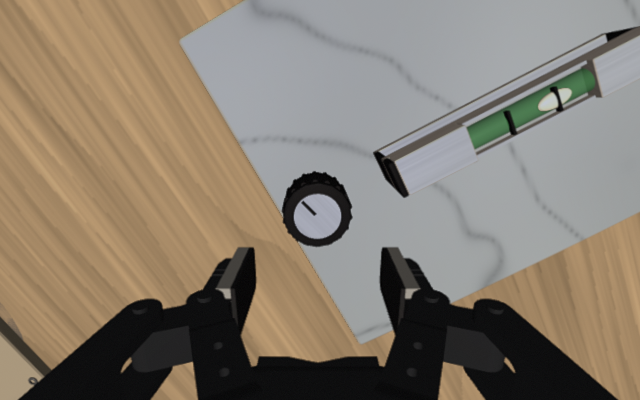

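Knob top centre at (318,215), level with bubble at (555,98) visible; the fingers flank the knob column.

```bash
python3 - <<'E'
from h import *
from workcell import robot
import pickle
p=pickle.load(open('g.pkl','rb'))
k=px2w(p,[(318,215)],.0925)[0];print(k)
k2=px2w(p,[(318.5,201)],.0925);print(k2)
rows(robot.state(),[(k[0],k[1],.10,-.5,5),(k[0]+.0005,k[1],.06,-.5,5)])
E
```

```text
[ 0.4630955 -0.0539913  0.0925   ]
[[ 0.46784491 -0.0459083   0.0925    ]]
pos [ 0.4587 -0.0546  0.1482] ang -0.497 t 13.68 F [-0.5 -0.2 -0.7] w 0.0577 j6 0.27 zax [ 0.0355 -0.0148 -0.9993]
  {"tx":0.03,"ty":-0.05,"tz":0.97,"spin":0.001} 
  {"tx":0.03,"ty":-0.05,"tz":0.97,"spin":0.001} 
  {"tx":0.03,"ty":-0.05,"tz":0.97,"spin":0.001} 
  {"tx":0.03,"ty":-0.05,"tz":0.97,"spin":0.001} 
  {"tx":0.03,"ty":-0.05,"tz":0.97,"spin":0.001} 
  {"tx":-0.02,"ty":-0.00,"tz":0.80,"spin":-0.000} 
  {"tx":-0.02,"ty":-0.00,"tz":0.80,"spin":-0.000} 
  {"tx":-0.02,"ty":-0.00,"tz":0.80,"spin":-0.000} 
  {"tx":-0.02,"ty":-0.00,"tz":0.80,"spin":-0.000} 
  {"tx":-0.02,"ty":-0.00,"tz":0.80,"spin":-0.000}
```

>>> jog_arm --motion '[{"tx": 0, "ty": 0, "tz": 1.0, "spin": 0}, {"tx": 0, "ty": -0.1, "tz": 1.0, "spin": 0}, {"tx": 0, "ty": 0, "tz": 1.0, "spin": 0}, {"tx": 0.1, "ty": -0.1, "tz": 1.0, "spin": 0}, {"tx": 0, "ty": 0, "tz": 0.8, "spin": 0}]'

```text
time: 14.3
tcp_pos: [0.463, -0.054, 0.0972]
tcp_rot: [3.039, -0.772, 0.061]
force: [0.3, -0.3, -0.1]
width: 0.058
```

```bash
python3 - <<'E'
from h import *
from workcell import robot
rows(robot.state(),[(.4625,-.0543,.06,-.5,5)])
E
```

```text
pos [ 0.463  -0.054   0.0972] ang -0.498 t 14.3 F [ 0.3 -0.3 -0.1] w 0.058 j6 0.28 zax [ 0.0362 -0.0149 -0.9992]
  {"tx":-0.04,"ty":0.01,"tz":0.74,"spin":0.000} 
  {"tx":-0.04,"ty":0.01,"tz":0.74,"spin":0.000} 
  {"tx":-0.04,"ty":0.01,"tz":0.74,"spin":0.000} 
  {"tx":-0.04,"ty":0.01,"tz":0.74,"spin":0.000} 
  {"tx":-0.04,"ty":0.01,"tz":0.74,"spin":0.000}
```

>>> jog_arm --motion '[{"tx": -0.1, "ty": 0, "tz": 0.8, "spin": 0}, {"tx": 0, "ty": 0, "tz": 0.8, "spin": 0}, {"tx": -0.1, "ty": 0, "tz": 0.8, "spin": 0}, {"tx": 0, "ty": 0, "tz": 0.7, "spin": 0}, {"tx": 0, "ty": 0, "tz": 0.4, "spin": 0}]'

```text
time: 14.92
tcp_pos: [0.4623, -0.0536, 0.0593]
tcp_rot: [3.039, -0.772, 0.06]
force: [0.0, 0.2, 0.3]
width: 0.0577
```

>>> jog_arm --motion '[{"tx": 0, "ty": 0, "tz": 0, "spin": 0}, {"tx": 0, "ty": 0, "tz": 0, "spin": 0}, {"tx": 0, "ty": 0, "tz": 0, "spin": 0}, {"tx": 0, "ty": 0, "tz": 0, "spin": 0}, {"tx": 0, "ty": 0, "tz": 0, "spin": 0}]' --jaw 0

```text
time: 15.55
tcp_pos: [0.4626, -0.0538, 0.0595]
tcp_rot: [3.039, -0.772, 0.061]
force: [1.9, -0.2, -2.3]
width: 0.0429
```

```bash
cat > look.py <<'E'
import sys
from h import *
from workcell import robot,eyes
import pickle
n=sys.argv[1]
rows(robot.state(),[]);print(robot.state()['wrist_torque'].round(2))
p=eyes.camera_params('wrist');cv2.imwrite(f'pics/{n}.png',eyes.camera('wrist')[:,:,::-1]);pickle.dump(p,open(n+'.pkl','wb'))
E
python3 look.py h1
```

```text
pos [ 0.4626 -0.0538  0.0595] ang -0.498 t 15.55 F [ 1.9 -0.2 -2.3] w 0.0429 j6 0.28 zax [ 0.0362 -0.0151 -0.9992]
[ 0.11  0.16 -0.02]
```

View pics/h1.png

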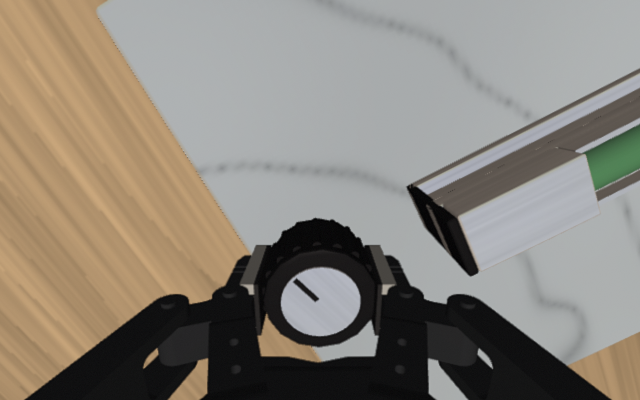

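The knob is gripped centrally (top at (320,295)), the level end is clear at (440,230). Now I turn it clockwise.

>>> jog_arm --motion '[{"tx": 0, "ty": 0, "tz": 0, "spin": 0.15}, {"tx": 0, "ty": 0, "tz": 0, "spin": 0.15}, {"tx": 0, "ty": 0, "tz": 0, "spin": 0.15}, {"tx": 0, "ty": 0, "tz": 0, "spin": 0.15}, {"tx": 0, "ty": 0, "tz": 0, "spin": 0.15}]'

```text
time: 16.23
tcp_pos: [0.4624, -0.0539, 0.0595]
tcp_rot: [-2.522, 1.857, -0.06]
force: [0.6, -0.7, -2.0]
width: 0.0425
```

>>> jog_arm --motion '[{"tx": 0, "ty": 0, "tz": 0, "spin": 0.15}, {"tx": 0, "ty": 0, "tz": 0, "spin": 0.15}, {"tx": 0, "ty": 0, "tz": 0, "spin": 0.15}, {"tx": 0, "ty": 0, "tz": 0, "spin": 0.15}, {"tx": 0, "ty": 0, "tz": 0, "spin": 0.15}]'

```text
time: 16.85
tcp_pos: [0.4619, -0.054, 0.0595]
tcp_rot: [-1.629, 2.662, -0.05]
force: [0.8, 0.0, -1.2]
width: 0.0428
```

```bash
python3 look.py h2
```

```text
pos [ 0.4619 -0.054   0.0595] ang -2.043 t 16.85 F [ 0.8  0.  -1.2] w 0.0428 j6 1.83 zax [ 0.0345 -0.0167 -0.9993]
[-0.25  0.65  0.12]
```

View pics/h2.png

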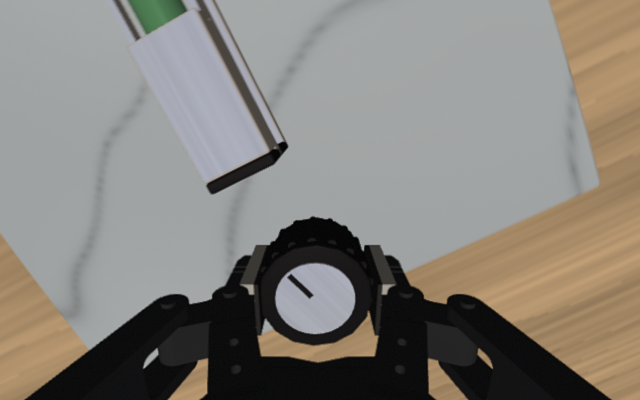

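The wrist view now shows only the vial's front tip at (160,10), so I read the bubble in the scene and top cameras instead; the knob mark has stayed fixed in the grip (no slip).

```bash
cat > look2.py <<'E'
import sys
from h import *
from workcell import robot,eyes
n=sys.argv[1]
rows(robot.state(),[]);print(robot.state()['wrist_torque'].round(2))
for c in sys.argv[2:]:
    p=eyes.camera_params(c);im=np.ascontiguousarray(eyes.camera(c)[:,:,::-1])
    cv2.imwrite(f'pics/{n}_{c}_raw.png',im)
    q=w2px(p,[.604,-.057,.101])[0];print(c,q)
    x0=int(q[0])-22;y0=int(q[1])-17
    cv2.imwrite(f'pics/{n}_{c}.png',cv2.resize(im[y0:y0+34,x0:x0+44],None,fx=16,fy=16,interpolation=cv2.INTER_CUBIC));print(x0,y0)
E
python3 look2.py i1 scene top
```

```text
pos [ 0.4619 -0.054   0.0595] ang -2.051 t 16.9 F [ 1.3 -0.1 -0.7] w 0.043 j6 1.83 zax [ 0.0345 -0.0167 -0.9993]
[-0.14  0.59 -0.06]
scene [276.72671291 212.08285545]
254 195
top [317.51322357 157.15115764]
295 140
```

View pics/i1_scene.png

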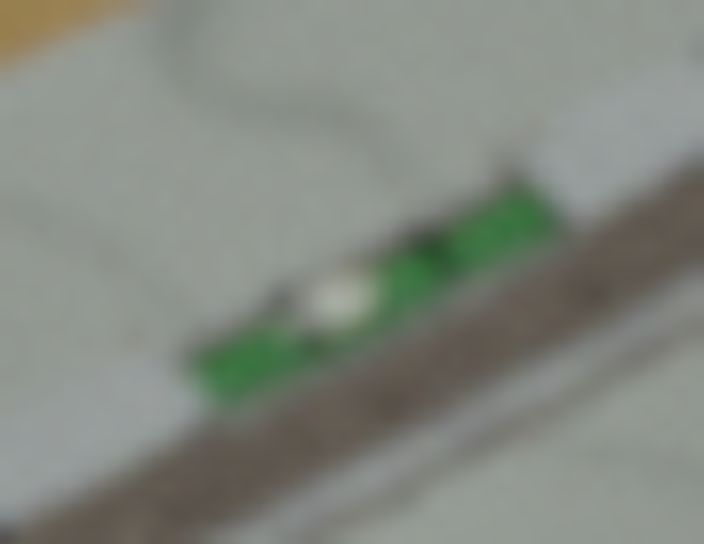

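View pics/i1_top.png

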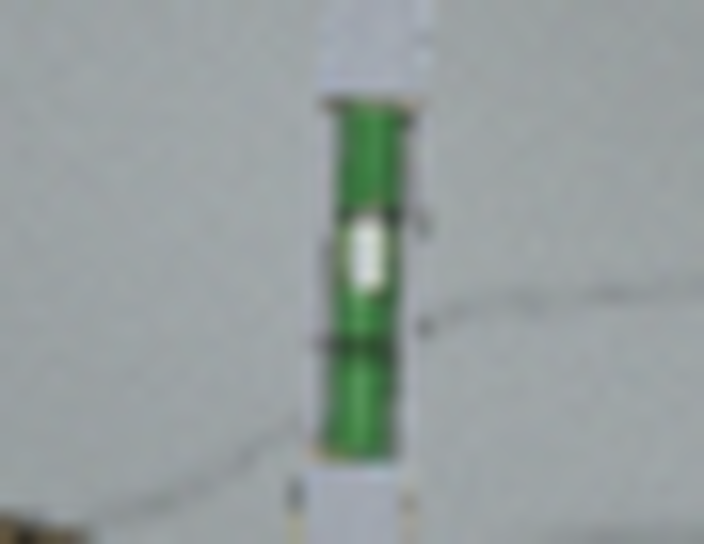

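The top crop is clear: lines at rows 213 and 345, bubble centre around 250, still moving towards the middle. I let it settle while starting to press gently.

>>> jog_arm --motion '[{"tx": 0, "ty": 0, "tz": 0, "spin": 0}, {"tx": 0, "ty": 0, "tz": 0, "spin": 0}, {"tx": 0, "ty": 0, "tz": 0.1, "spin": 0}, {"tx": 0, "ty": 0, "tz": 0.1, "spin": 0}, {"tx": 0, "ty": 0, "tz": 0.1, "spin": 0}]'

```text
time: 17.62
tcp_pos: [0.4632, -0.0538, 0.0593]
tcp_rot: [-1.649, 2.647, -0.051]
force: [-7.9, 0.9, 11.3]
width: 0.043
```

>>> jog_arm --motion '[{"tx": 0, "ty": 0, "tz": 0.1, "spin": 0}, {"tx": 0, "ty": 0, "tz": 0.1, "spin": 0}, {"tx": 0, "ty": 0, "tz": 0.1, "spin": 0}, {"tx": 0, "ty": 0, "tz": 0.1, "spin": 0}, {"tx": 0, "ty": 0, "tz": 0.1, "spin": 0}]'

```text
time: 18.25
tcp_pos: [0.4633, -0.0538, 0.0593]
tcp_rot: [-1.656, 2.645, -0.049]
force: [-8.7, 0.8, 11.9]
width: 0.0429
```

```bash
python3 look2.py i2 top
```

```text
pos [ 0.4633 -0.0538  0.0593] ang -2.023 t 18.25 F [-8.7  0.8 11.9] w 0.0429 j6 1.81 zax [ 0.0346 -0.0157 -0.9993]
[ 0.15  1.58 -0.07]
top [317.51322357 157.15115764]
295 140
```

View pics/i2_top.png

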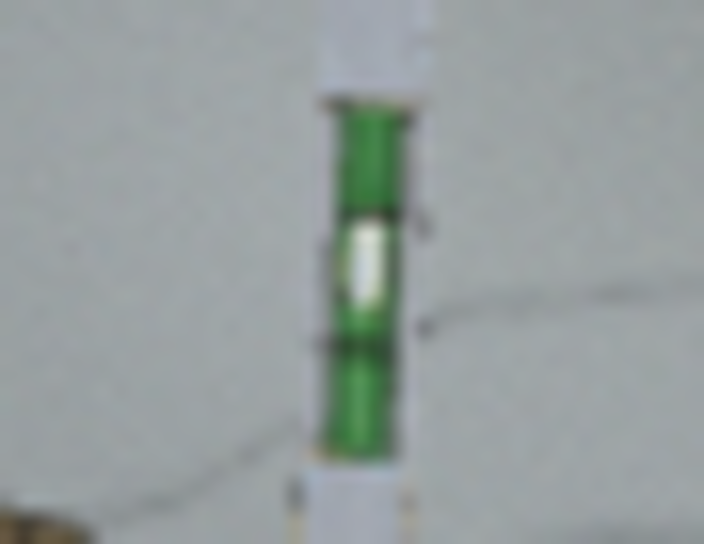

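Bubble about 4 mm to the rear of the middle (rows 215–310, middle 279): about 0.5 rad more. Pressing gave 12 N down, with 9 N sideways to counter.

>>> jog_arm --motion '[{"tx": 0, "ty": 0, "tz": 0, "spin": 0.12}, {"tx": 0, "ty": 0, "tz": 0, "spin": 0.12}, {"tx": 0, "ty": 0, "tz": 0, "spin": 0.12}, {"tx": 0, "ty": 0, "tz": 0, "spin": 0.12}, {"tx": 0, "ty": 0, "tz": 0, "spin": 0}]'

```text
time: 18.92
tcp_pos: [0.4624, -0.0538, 0.0594]
tcp_rot: [-0.966, 2.962, -0.039]
force: [0.6, 0.5, -0.7]
width: 0.0426
```

>>> jog_arm --motion '[{"tx": 0, "ty": 0, "tz": 0, "spin": 0}, {"tx": 0.1, "ty": 0.05, "tz": 0.1, "spin": 0}, {"tx": 0.1, "ty": 0.05, "tz": 0.1, "spin": 0}, {"tx": 0.1, "ty": 0.05, "tz": 0.1, "spin": 0}, {"tx": 0.1, "ty": 0.05, "tz": 0.1, "spin": 0}]'

```text
time: 19.55
tcp_pos: [0.4622, -0.0541, 0.0593]
tcp_rot: [-0.979, 2.948, -0.042]
force: [0.9, 3.3, 5.8]
width: 0.0429
```

```bash
python3 look2.py i3 top
```

```text
pos [ 0.4622 -0.0541  0.0593] ang -2.5 t 19.55 F [0.9 3.3 5.8] w 0.0429 j6 2.28 zax [ 0.0414 -0.0149 -0.999 ]
[ 0.25  0.69 -0.06]
top [317.51322357 157.15115764]
295 140
```

View pics/i3_top.png

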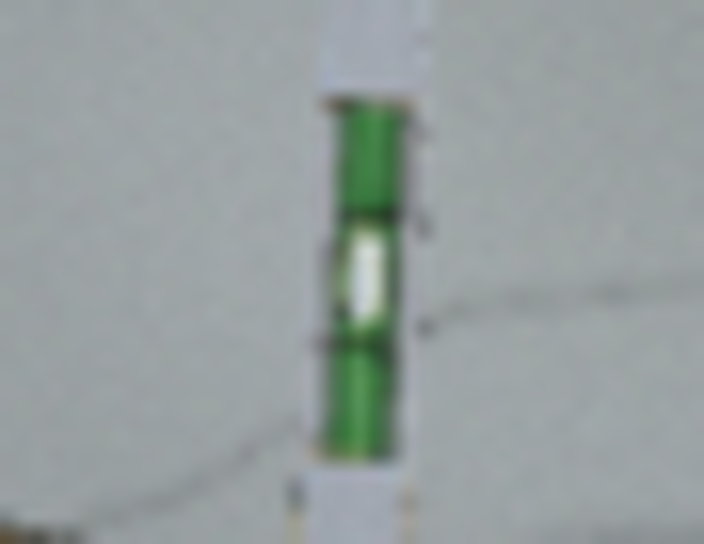

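The bubble is at rows 225–327 about the middle 279, i.e. centred. Now the final press with the sideways force trimmed.

>>> jog_arm --motion '[{"tx": 0.15, "ty": 0.14, "tz": 0.2, "spin": 0}, {"tx": 0.15, "ty": 0.14, "tz": 0.2, "spin": 0}, {"tx": 0.15, "ty": 0.14, "tz": 0.2, "spin": 0}, {"tx": 0.15, "ty": 0.14, "tz": 0.2, "spin": 0}, {"tx": 0.15, "ty": 0.14, "tz": 0.2, "spin": 0}]'

```text
time: 20.23
tcp_pos: [0.4619, -0.0542, 0.0593]
tcp_rot: [-0.988, 2.927, -0.056]
force: [-0.1, 2.4, 13.0]
width: 0.0424
```

```bash
python3 look2.py i4 top
```

```text
pos [ 0.4619 -0.0542  0.0593] ang -2.489 t 20.23 F [-0.1  2.4 13. ] w 0.0424 j6 2.27 zax [ 0.0607 -0.0176 -0.998 ]
[-0.04  1.32 -0.04]
top [317.51322357 157.15115764]
295 140
```

View pics/i4_top.png

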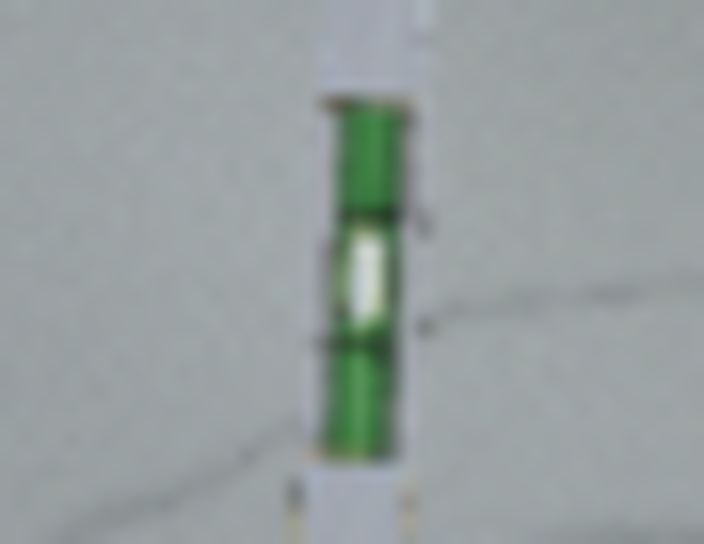

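Force now is (-0.1, 2.4, 13.0) N and the bubble remains centred (rows 225–327). I check that the push holds steady and that tray and platform are undisturbed.

```bash
python3 - <<'E'
from h import *
from workcell import robot,eyes
for i,c in enumerate(['wrist','scene','top','top','top','top','top','top']):
    im=eyes.camera(c);s=robot.state();print(round(s['time'],2),s['force'].round(1),round(s['width'],4))
    if i<3: cv2.imwrite(f'pics/k_{c}.png',im[:,:,::-1])
a=cv2.imread('pics/a_scene.png');b=cv2.imread('pics/k_scene.png')
cv2.imwrite('pics/k_cmp.png',np.vstack([a[160:350,190:480],b[160:350,190:480]]))
cv2.imwrite('pics/k_topc.png',cv2.resize(im[105:235,165:365,::-1],None,fx=4,fy=4,interpolation=2))
at=cv2.imread('pics/a_top.png')
A=cv2.cvtColor(at[160:235,163:237],6).astype(np.float32);B=cv2.cvtColor(np.ascontiguousarray(im[160:235,163:237,::-1]),6).astype(np.float32)
print('tray',cv2.phaseCorrelate(A,B), np.abs(A-B).max())
E
```

```text
20.32 [ 0.1  3.4 13.5] 0.0424
20.38 [-0.8  0.6 12.9] 0.0428
20.43 [-0.3  2.  12.3] 0.0427
20.48 [-0.7  1.6 11.8] 0.0428
20.52 [ 0.1  1.9 11.8] 0.0425
20.57 [-0.1  2.4 13.1] 0.043
20.62 [ 0.9  1.8 12.6] 0.0429
20.68 [-0.5  2.4 12.5] 0.0426
tray ((0.49668090676672705, 0.4880775906915886), 1.006739991760254) 8.0
```

View pics/k_topc.png

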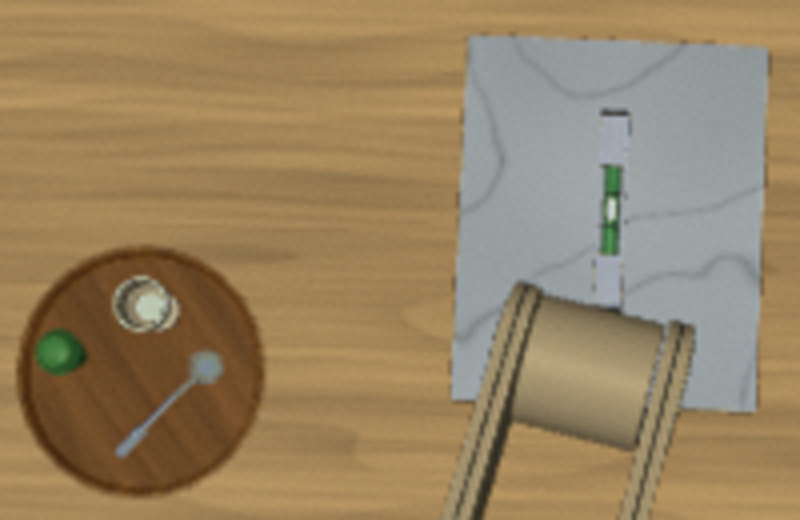

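View pics/k_wrist.png

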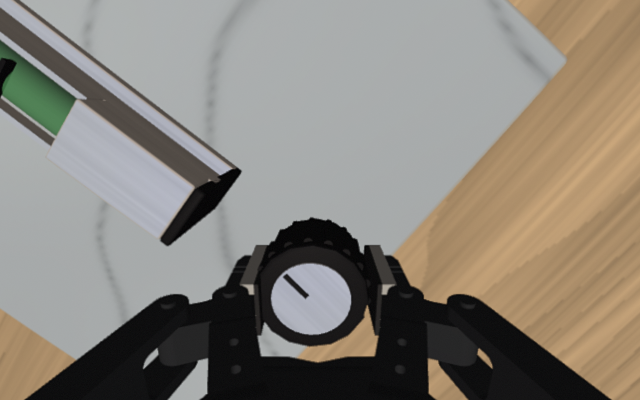

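The knob (320,298) is held, the push is steady at about 12.5 N straight down, the tray is unchanged (max pixel difference 8) and the slab is in place. I hand in the job.

```bash
python3 -c "
from workcell import robot
print(robot.job_done()); s=robot.state(); print(s['time'],s['force'].round(1))"
```

```text
the job is handed in; nothing more can be done
None
the job is handed in; nothing more can be done
```

I put the smallest level on the platform, turned the knob about 2 rad clockwise until the bubble was centred, and handed in at about 21 s still gripping and pressing the knob.

- **Level:** it lies front to back, aligned with the slab to about 0.003 rad and about 4 mm from the middle. I pressed it down at about 19 N for roughly 1.2 s.
- **Bubble:** in the top camera, under the press, it sits within about 1 mm of the middle between the two lines. It looked the same in the last two readings, 0.7 s apart.
- **Hold:** the downward force stayed at 11.8 to 13.5 N over the last readings, with about 2 N sideways. The knob did not slip in the grip.
- **Surroundings:** the tray and its things show no change from the first picture, and the slab looks unmoved by eye.

Three things were less than ideal:

- **Level slid:** it moved about 3 mm towards the rear when I took the press off.
- **Sideways pushes:** the level press also pushed up to 12 N sideways, and the first trial press on the knob about 9 N. The platform did not visibly shift either time.
- **Gripper lean:** it leaned gradually and ended about 0.06 rad off vertical.

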